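Lock the push-and-turn lid onto the wax canister

TASK

Lift the winged lid out of the packed crate, leaving all the wax tins in the crate, and close the canister with it: set the lid on the neck, turn it until you feel its lugs drop into the gaps, push it down against the spring and twist it clockwise to the stop so that the lugs catch. Let it come up and leave it locked on.

Things in the scene. Friction and masses are not known exactly. Their poses are not given: they have to be found in the camera images.
- lid_mid (a point): centre, half-way up, of the loose push-and-turn lid that stands upright in the crate; about 0.14 kg, 59 mm high in all. A teal round cap, 72 mm across and 31 mm high, open below, its flat top 1.5 mm above this point, with an orange wing grip on top. x along the wing, z up
- lid_wing (a point): centre of the lid's wing grip, an orange bar 60 mm long (x), 20 mm thick (y), rising 28 mm from the cap's flat top, which is 14 mm below this point. Grasp it across its thickness, anywhere along it; fingertips may rest on the flat top
- lid_foot (a point): centre of the lid's underside. Inside the skirt (wall 4 mm) three lugs 120 degrees apart, the first on +x, stand flush with the underside: each 10 mm wide, 6 mm high, reaching in to 25.3 mm from the axis. The lid's inner ceiling is 26 mm above this point
- neck_top (a point): on the axis of the upright canister's neck (cream canister, 92 mm across, fixed to the table), level with the top of its rim, 130 mm above the table. Metal core 48 mm across, tapered tip 6 mm above this point; rim of three segments, 60 mm across, with three gaps 46 degrees wide, 120 degrees apart. Where the gaps lie differs every time and is NOT told by this point's axes: feel (or look) for it
- neck_lock (a point): where lid_mid is when the lid is locked, 19.5 mm above neck_top. lid_mid is 29.5 mm above neck_top with the lugs on the rim, 25.5 when they have dropped into the gaps and the lid rests on the plunger; pushed below 14.5 it can be turned clockwise (from above) by 40 to 76 degrees to a hard stop; let up there, it rises into the notches and locks. The other way is blocked
- plunger (a joint): travel (m, 0 up to 0.016) of the black spring plunger, 32 mm across, in the middle of the neck; its top starts 22 mm above neck_top. The lid's ceiling pushes it down: 3.5 N to start plus 0.7 N per mm; 0.006 when the lid is locked, over 0.011 (about 11 N) for the lid to turn, end stop at 0.016 (15 N)
- crate: fixed low plywood crate, 232 mm square, 30 mm high, floor and walls 6 mm thick; origin at the centre of its underside. Three by three places 72.7 mm apart along its x and y, packed so that neighbours touch: the lid in one of them (which one varies), eight wax tins in the others
- tin0: loose round wax tin, 72 mm across, 29 mm high, 0.16 kg; origin at the centre of its underside; stays in the crate
- tin1: loose round wax tin, 72 mm across, 29 mm high, 0.16 kg; origin at the centre of its underside; stays in the crate
- tin2: loose round wax tin, 72 mm across, 29 mm high, 0.16 kg; origin at the centre of its underside; stays in the crate
- tin3: loose round wax tin, 72 mm across, 29 mm high, 0.16 kg; origin at the centre of its underside; stays in the crate
- tin4: loose round wax tin, 72 mm across, 29 mm high, 0.16 kg; origin at the centre of its underside; stays in the crate
- tin5: loose round wax tin, 72 mm across, 29 mm high, 0.16 kg; origin at the centre of its underside; stays in the crate
- tin6: loose round wax tin, 72 mm across, 29 mm high, 0.16 kg; origin at the centre of its underside; stays in the crate
- tin7: loose round wax tin, 72 mm across, 29 mm high, 0.16 kg; origin at the centre of its underside; stays in the crate
There are look-alikes about, which are no part of the job. Leave any green or pink look-alike of the part that bears neck_top alone.

How it is judged:
On the way, in this order (a step that is already met when the one before it is completed fails the run):
1. the lid has been lifted clear of the crate (z of lid_mid in the frame of crate above 0.08 m), for 0.1 s.
2. the lid is on the neck, pushed down against the spring (horizontal distance between lid_mid and neck_top below 0.005 m and z of lid_mid in the frame of neck_top below 0.0155 m), for 0.1 s.
At the end, for the whole second after the job is handed in: The lid sits level (within 0.08 rad) on the canister's axis (within 5 mm), locked: its centre 16.5 to 22.5 mm above the top of the rim segments, held there by the lugs against the spring, at rest; all eight tins are in the crate (horizontal distance between lid_mid and neck_top below 0.005 m and z of lid_mid in the frame of neck_top between 0.0165 and 0.0225 m and angle between lid_mid's own z axis and vertical below 0.08 rad and linear speed of lid below 0.02 m/s and not (z of tin0 in the frame of crate above 0.035 m) and not (z of tin1 in the frame of crate above 0.035 m) and not (z of tin2 in the frame of crate above 0.035 m) and not (z of tin3 in the frame of crate above 0.035 m) and not (z of tin4 in the frame of crate above 0.035 m) and not (z of tin5 in the frame of crate above 0.035 m) and not (z of tin6 in the frame of crate above 0.035 m) and not (z of tin7 in the frame of crate above 0.035 m)); the robot touches nothing.
It fails at once if a wax tin is lifted out of the crate (raised more than 29 mm) (z of any of tin0, tin1, tin2, tin3, tin4, tin5, tin6, tin7 in the frame of crate above 0.035 m).
It also fails if it takes over 64 s, if anything falls off the work surface, if the arm or the gripper's body presses on something with over 40 N, if the wrist force passes 120 N, or if a joint passes its speed limit or range.

ROBOT

A 6-joint arm with a two-finger parallel gripper is mounted at the origin on the work surface. World frame = base frame: x ahead of the robot, y to its left, z up, the work surface at z = 0. Lengths are in m, angles in rad, forces in N, time in s.
With the tool pointing down it reaches from about 0.35 to 0.775 m from the base axis. Payload 5.5 kg.
Tool frame: the origin (TCP) lies on the centre line of the jaws, within the pads' length; the fingertips stand 11 mm ahead of it and the grasp point (between the pads) lies 8 mm behind it (env.nose_length is the distance from the TCP to the fingertips, in m); x points along the fingers, z is the direction in which the jaws open and shut, and the axes are right-handed (so a half turn about x gives the same grasp; the last joint's range is limited). The gripper opens to 85 mm and grips with 20 to 120 N. Pads are 22 mm wide; open, the fingers measure 114 mm over their backs; the gripper's body (76 mm by 85 mm) begins 54 mm behind the grasp point. The pads swing forward as they close: fully open they stand 13 mm farther back than shut.
Start: joints at [1.141, 0.313, 0.046, 1.304, 0, 1.431], TCP at [0.164, 0.551, 0.242] pointing down, gripper open.
Joint ranges: [-2.76, 2.76], [-0.86, 1.69], [-1.03, 1.26], [-2.2, 2.34], [-1.47, 1.5], [-3.14, 3.14]. Speed limits (rad/s): [2.57, 2.57, 3.14, 3.14, 3.14, 3.14].

INTERFACE

Orientations are given as a unit quaternion [w, x, y, z].
In Python, from workcell import env gives the robot as it stands. The module is installed in compiled form; this text tells all that it offers.
- The arm moves only by the tool step_arm, never from a script. Its argument "moves" is a list that holds one entry, the list of rows, each a list of 7 numbers: the turn, a rotation vector about the tool's x, y, z in rad, then the shift along the tool's x, y, z in m, then the opening, from 0 (shut) to 1 (fully open). In form: [[[rx, ry, rz, tx, ty, tz, grip], ...]]. A call has 1 to 12 rows; each row is the pose to reach, as a shift and turn from the pose measured when the call began, along the tool's axes at that moment; what a row does not reach only later rows make up. A row lasts 1/10 s, in which the tool goes at most 50 mm and 8.59 degrees, less where a joint would pass 70% of its speed; a pose out of reach is approached as far as the arm can. A call with a gripper value outside its range is refused whole. The fingers move at their own pace and stop on an object; "force" is the grip in N (left out, the last holds). Time passes only in rows, so rows that repeat a pose let the fingers close. It gives the time, the measured TCP pose, the force and the opening at its end, in the units of the state.
- env.get_state(): the state, without advancing time (a new reading comes with each control period).
- env.read_camera(name): name is "scene" or "top" or "wrist"; returns (picture, depth): 480x640x3 uint8, red, green, blue; 480x640 float32, m along the optical axis (not along the pixel's ray), 0 where there is no reading.
- env.get_calibration(name): a dict with "mtx" (3x3 intrinsics, pixels), "camera_from_world" (4x4, takes a point from world to camera coordinates); the wrist camera has in their place "T_tool_cam" (4x4, takes a point from camera to tool coordinates, whose origin is the TCP and whose axes are the tool frame's). Camera axes: x right, y down, z forward; pixel columns grow to the right and rows downward; lengths in m; the calibration is good to about 2 mm. A picture is of the moment at which its call begins: read the wrist's pose just before it. get_calibration takes no time and is no camera call.
- env.hand_in(): hands the job in, once; it reports no verdict.
Trained networks look in the newest picture that a camera, given by its name, has taken for a name from the list of things; names that differ only in an ending like _2 or _b are one class to them, and where a whole thing is asked for, a point or a joint stands for the part that bears it (a point fixed in the world has none). Each returns a list of dicts, best first, with "confidence" (0 to 1); they miss things now and then, are a little off and sometimes report something else, mostly with a low value. They report only what shows in the picture. A call takes as long as a camera call. They do not tell look-alikes from the thing itself.
- env.boxes_of(camera, thing): "uv" ([column, row] in pixels, amid what is visible of it).
- env.silhouettes(camera, thing): "mask" (480x640 bool, what is visible of it) and "uv" ([column, row] in pixels, amid what is visible of it).
The state is a dict: "clock": time; "joint_pos": joint angles; "qvel": joint speeds; "tau": joint torques, N m; "tcp_pos": TCP position; "orientation": TCP orientation; "wrist_force": force on the tool from outside, world axes, zero at the start; "ft_torque": the same for the moment, N m; "finger_gap": finger opening in m.
Only numpy, scipy, OpenCV 4.12 (cv2) and the standard library are available. Lean on these libraries where they do the work, as an engineer would, in place of code of your own. Each camera call takes 0.05 s, during which the arm holds its last target.

## Working session

There is one attempt and no reset: what is moved stays moved. The work goes in short steps, Python scripts to look and compute and a tool call to move; the robot and the scene stay as the last step left them, time stands still between calls to the robot, and variables do not carry over. Pictures are saved under pics/ and viewed, and the job is handed in when it is done.

Besides the shell and the picture viewer there is one more tool, called after ">>>" as name([rows], argument=value, ...), one row to a line, values as JSON. step_arm: Moves the arm, as the interface text tells. Its arguments: {"type":"object","properties":{"moves":{"type":"array","items":{"type":"array","items":{"type":"array","items":{"type":"number"}}}},"force":{"type":"number"}},"required":["moves"]}

```bash
mkdir -p pics
python3 - <<'E'
from workcell import env
import cv2,numpy as np
s=env.get_state()
print({k:np.round(v,3) for k,v in s.items()})
for c in ["scene","top"]:
    im,d=env.read_camera(c); cv2.imwrite(f"pics/{c}0.png",im[:,:,::-1]); np.save(f"{c}0.npy",d)
    print(c,env.get_calibration(c))
    for t in ["lid_mid","lid_wing","neck_top","crate","plunger"]:
        print(t,[(np.round(b["uv"]),round(b["confidence"],2)) for b in env.boxes_of(c,t)])
print(env.get_calibration("wrist"), env.nose_length)
E
```

```text
{'clock': np.float64(0.0), 'joint_pos': array([1.141, 0.314, 0.045, 1.304, 0.   , 1.431]), 'qvel': array([ 0.001, -0.001,  0.001,  0.001,  0.001,  0.001]), 'tau': array([-0.0000e+00, -4.8063e+01,  2.9853e+01,  1.9000e-02, -0.0000e+00,
       -0.0000e+00]), 'tcp_pos': array([0.164, 0.551, 0.241]), 'orientation': array([ 0.566, -0.423,  0.568,  0.422]), 'wrist_force': array([0.632, 0.016, 0.222]), 'ft_torque': array([-0.035,  0.003, -0.026]), 'finger_gap': np.float64(0.085)}
scene {'mtx': array([[567.63418046,   0.        , 324.78937375],
       [  0.        , 567.63418046, 234.75104974],
       [  0.        ,   0.        ,   1.        ]]), 'camera_from_world': array([[ 0.6330428 ,  0.77396842,  0.0151556 , -0.30314321],
       [ 0.54718911, -0.43353576, -0.71598242, -0.15704716],
       [-0.54757729,  0.46154049, -0.69795379,  1.57881559],
       [ 0.        ,  0.        ,  0.        ,  1.        ]])}
lid_mid [(array([367., 228.]), 0.92)]
lid_wing [(array([365., 229.]), 0.62), (array([391., 219.]), 0.61)]
neck_top [(array([158., 269.]), 0.95), (array([224., 356.]), 0.73), (array([254.
[... 867 characters left out ...]
220.]), 0.75)]
crate [(array([254., 236.]), 0.69)]
plunger [(array([387., 274.]), 0.69), (array([461., 211.]), 0.65), (array([460., 339.]), 0.56), (array([279., 202.]), 0.27)]
{'mtx': array([[412.00111792,   0.        , 317.20262801],
       [  0.        , 412.00111792, 237.11245217],
       [  0.        ,   0.        ,   1.        ]]), 'T_tool_cam': array([[ 7.64834598e-04, -2.79144155e-01,  9.60248903e-01,
        -1.30713975e-01],
       [-2.78411280e-04, -9.60249206e-01, -2.79144021e-01,
         7.10367610e-02],
       [ 9.99999669e-01, -5.38451211e-05, -8.12148697e-04,
        -3.51952855e-04],
       [ 0.00000000e+00,  0.00000000e+00,  0.00000000e+00,
         1.00000000e+00]])} 0.011
```

View pics/scene0.png

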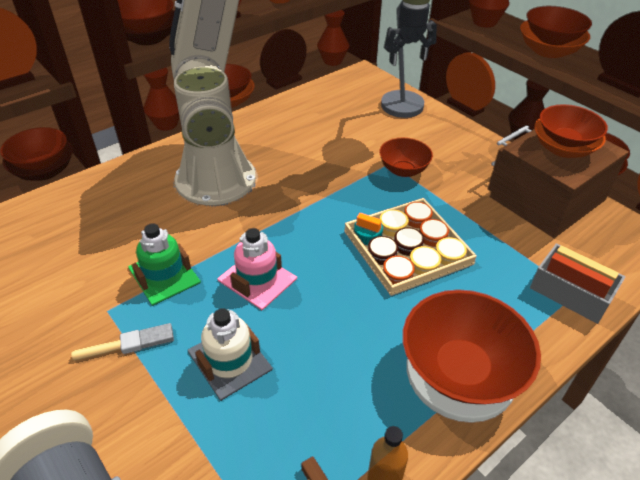

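View pics/top0.png

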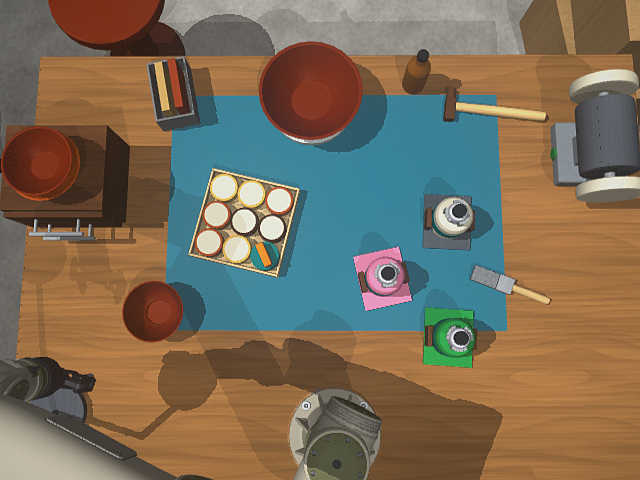

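Run:
```python
import cv2
a=cv2.imread("pics/top0.png")[160:400,170:510]; cv2.imwrite("pics/topcrop.png",cv2.resize(a,None,fx=2.3,fy=2.3,interpolation=cv2.INTER_CUBIC))
```

```text
(no output)
```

View pics/topcrop.png

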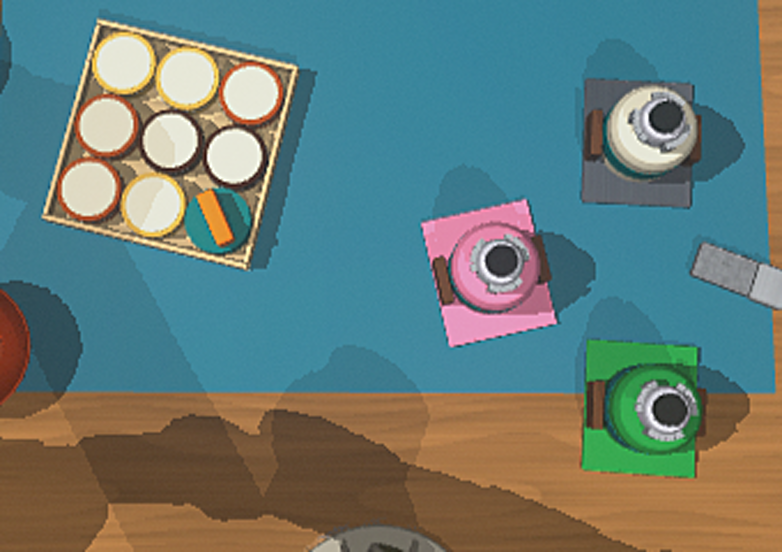

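The lid is the teal cap with the orange bar at top (264,256), and nothing else looks like it. There are three canisters: cream (455,217), pink (386,275) and green (457,338). By the description I'm choosing the cream one. Next I'll measure.

```bash
cat > h.py <<'E'
from workcell import env
import cv2,numpy as np
from scipy.spatial.transform import Rotation as R
def pose(s=None):
    s=s or env.get_state(); q=s["orientation"]; T=np.eye(4); T[:3,:3]=R.from_quat([q[1],q[2],q[3],q[0]]).as_matrix(); T[:3,3]=s["tcp_pos"]; return T
def grab(c,name=None):
    T=pose(); im,d=env.read_camera(c); K=env.get_calibration(c)
    W=T@K["T_tool_cam"] if c=="wrist" else np.linalg.inv(K["camera_from_world"])
    if name: cv2.imwrite(f"pics/{name}.png",im[:,:,::-1])
    return im,d,K["mtx"],W
def cloud(d,M,W):
    v,u=np.mgrid[:480,:640]; P=np.stack([(u-M[0,2])/M[0,0]*d,(v-M[1,2])/M[1,1]*d,d],-1)
    X=P@W[:3,:3].T+W[:3,3]; X[d<=0]=np.nan; return X
E
python3 - <<'E'
from h import *
for c in ["top","scene"]:
    im,d,M,W=grab(c); X=cloud(d,M,W); hsv=cv2.cvtColor(im,cv2.COLOR_RGB2HSV)
    H,S,V=[hsv[...,i].astype(int) for i in range(3)]
    box=np.zeros(H.shape,bool)
    inr=(X[...,0]>.3)&(X[...,0]<.7)&(X[...,1]>0)&(X[...,1]<.35)
    m=(H>6)&(H<22)&(S>180)&(V>120)&(X[...,2]>.05)&(X[...,2]<.08)&inr
    p=X[m]; print(c,"wing",m.sum(),np.median(p,0), p.mean(0))
    if m.sum()>10:
        pts=p[p[:,2]>.06][:,:2].astype(np.float32); print(cv2.minAreaRect(pts)); 
    # cream canister
    inr=(X[...,1]<-.15)&(X[...,1]>-.4)&(X[...,0]>.4)&(X[...,0]<.7)
    m=(V<70)&inr&(X[...,2]>.14)&(X[...,2]<.17); p=X[m]; print("plunger",m.sum(),p.mean(0) if m.sum() else 0)
    m=inr&(X[...,2]>.12)&(X[...,2]<.14); p=X[m]; print("rim",m.sum(),p.mean(0), p.min(0),p.max(0))
    m=inr&(X[...,2]>.08)&(X[...,2]<.17)
    print(np.histogram(X[m][:,2],20))
E
```

```text
top wing 181 [0.43368117 0.17311234 0.06450826] [0.43383143 0.17317873 0.06451865]
((0.43418312072753906, 0.1734188348054886), (0.05890793353319168, 0.018848709762096405), 23.79652214050293)
plunger 152 [ 0.52445904 -0.28792747  0.1514754 ]
rim 292 [ 0.52200682 -0.28601859  0.13201367] [ 0.49474872 -0.31634057  0.12049751] [ 0.55526316 -0.25910012  0.13984869]
(array([ 15,  19,  53,  86, 138, 229, 120,  27,   5,   6,  11,  21,  74,
       104,  65,  29,   8,  32,  80,  38]), array([0.08009276, 0.08397201, 0.08785125, 0.0917305 , 0.09560975,
       0.099489  , 0.10336825, 0.1072475 , 0.11112674, 0.11500599,
       0.11888524, 0.12276449, 0.12664374, 0.13052299, 0.13440223,
       0.13828148, 0.14216073, 0.14603998, 0.14991923, 0.15379848,
       0.15767773]))
scene wing 209 [0.43998276 0.17009482 0.06285693] [0.43905872 0.17035644 0.06094156]
((0.43648260831832886, 0.17138615250587463), (0.05575738847255707, 0.02436394989490509), 29.98423957824707)
plunger 197 [ 0.52994323 -0.29134283  0.15014414]
rim 439 [ 0.53344787 -0.29339648  0.13110273] [ 0.49549308 -0.3189912   0.12052655] [ 0.55768863 -0.25824306  0.13998314]
(array([ 63,  67, 103, 137, 168, 414, 115,  32,  38,  20,  26,  42, 123,
       133, 107,  29,  22,  32, 147,  31]), array([0.08001848, 0.08386414, 0.0877098 , 0.09155546, 0.09540112,
       0.09924678, 0.10309244, 0.1069381 , 0.11078376, 0.11462942,
       0.11847508, 0.12232074, 0.1261664 , 0.13001206, 0.13385772,
       0.13770338, 0.14154904, 0.1453947 , 0.14924036, 0.15308602,
       0.15693168]))
```

Run:
```python
from h import *
T=pose(); np.set_printoptions(precision=4,suppress=True); print(T, env.get_state()["clock"])
z=T[:3,2]; print("jaw yaw",np.degrees(np.arctan2(z[1],z[0])))
from h import *
print("cam fwd",(T@env.get_calibration("wrist")["T_tool_cam"])[:3,2:])
a=cv2.imread("pics/top0.png")[185:250,425:490]; cv2.imwrite("pics/c1.png",cv2.resize(a,None,fx=8,fy=8,interpolation=cv2.INTER_CUBIC))
```

```text
[[ 0.0001 -0.9583  0.2858  0.1643]
 [ 0.0001  0.2858  0.9583  0.5511]
 [-1.     -0.      0.0001  0.2424]
 [ 0.      0.      0.      1.    ]] 0.7
jaw yaw 73.39606333349772
cam fwd [[ 0.2673  0.0961]
 [-0.0805  0.571 ]
 [-0.9602  0.3731]]
```

View pics/c1.png

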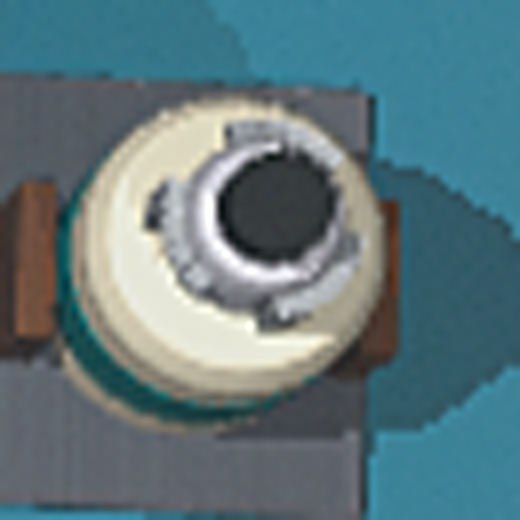

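The rim's gaps already show faintly at upper left, right and bottom. Before picking up the lid, I'll make a quick pass over the cream canister to measure its axis and the gap angles properly.

>>> step_arm([
  [[-0.7, 0, 0, -0.03, -0.588, -0.701, 0.6], [-0.7, 0, 0, -0.03, -0.588, -0.701, 0.6], [-0.7, 0, 0, -0.03, -0.588, -0.701, 0.6], [-0.7, 0, 0, -0.03, -0.588, -0.701, 0.6], [-0.7, 0, 0, -0.03, -0.588, -0.701, 0.6], [-0.7, 0, 0, -0.03, -0.588, -0.701, 0.6], [-0.7, 0, 0, -0.03, -0.588, -0.701, 0.6], [-0.7, 0, 0, -0.03, -0.588, -0.701, 0.6], [-0.7, 0, 0, -0.03, -0.588, -0.701, 0.6], [-0.7, 0, 0, -0.03, -0.588, -0.701, 0.6], [-0.7, 0, 0, -0.03, -0.588, -0.701, 0.6], [-0.7, 0, 0, -0.03, -0.588, -0.701, 0.6]],
])

```text
clock: 1.9
tcp_pos: [0.3966, 0.0139, 0.2621]
orientation: [-0.388, 0.592, -0.387, -0.591]
wrist_force: [1.3, 1.1, 0.3]
finger_gap: 0.0513
```

```bash
cat > to.py <<'E'
import sys
from h import *
# args x y z yawdeg(jaw)
x,y,z,yaw=map(float,sys.argv[1:5]); T=pose(); a=np.radians(yaw)
zz=np.array([np.cos(a),np.sin(a),0]); xx=np.array([0,0,-1.]); G=np.stack([xx,np.cross(zz,xx),zz],1)
r=R.from_matrix(T[:3,:3].T@G).as_rotvec(); t=T[:3,:3].T@(np.array([x,y,z])-T[:3,3])
print("rot",np.round(r,3),"shift",np.round(t,4),"dist",round(float(np.linalg.norm(t)),3),"j6",np.round(env.get_state()["joint_pos"],3))
E
python3 to.py 0.527 -0.289 0.27 114
```

```text
rot [-0.009 -0.001  0.001] shift [-0.0078  0.0011 -0.3297] dist 0.33 j6 [-0.168 -0.04  -0.32   1.29   0.    -0.578]
```

>>> step_arm([
  [[0, 0, 0, -0.008, 0, -0.33, 0.6], [0, 0, 0, -0.008, 0, -0.33, 0.6], [0, 0, 0, -0.008, 0, -0.33, 0.6], [0, 0, 0, -0.008, 0, -0.33, 0.6], [0, 0, 0, -0.008, 0, -0.33, 0.6], [0, 0, 0, -0.008, 0, -0.33, 0.6], [0, 0, 0, -0.008, 0, -0.33, 0.6], [0, 0, 0, -0.008, 0, -0.33, 0.6], [0, 0, 0, -0.008, 0, -0.33, 0.6]],
])

```text
clock: 2.8
tcp_pos: [0.5279, -0.2892, 0.2694]
orientation: [0.389, -0.591, 0.388, 0.591]
wrist_force: [0.3, 0.8, 0.8]
finger_gap: 0.0512
```

Run:
```python
from h import *
im,d,M,W=grab("wrist","w1"); np.savez("w1.npz",im=im,d=d,M=M,W=W); print(pose()[:3,3],W[:3,3])
```

```text
[ 0.52771534 -0.28833772  0.2698825 ] [ 0.46252009 -0.31790424  0.40009195]
```

View pics/w1.png

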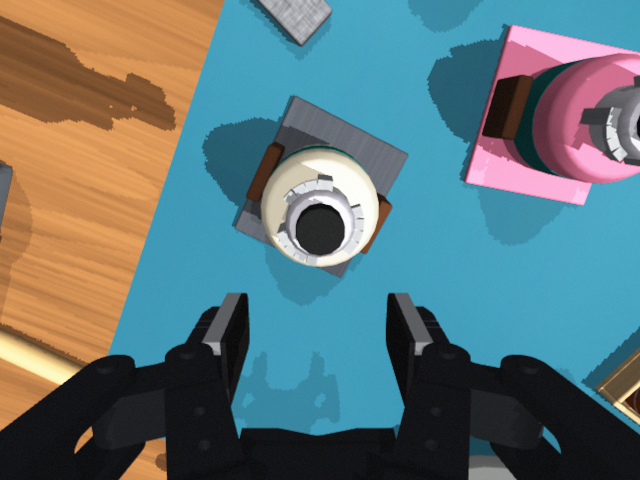

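The wrist picture shows the cream canister's neck clear of the fingers at (320,228), with the segments visible. I'll rectify it on the rim plane.

Run:
```python
from h import *
D=np.load("w1.npz"); im,d,M,W=D["im"],D["d"],D["M"],D["W"]; X=cloud(d,M,W)
V=im.max(-1)
near=(np.hypot(X[...,0]-.526,X[...,1]+.289)<.05)
m=near&(V<80)&(X[...,2]>.142)&(X[...,2]<.165)
e=cv2.fitEllipse(max(cv2.findContours(m.astype(np.uint8),0,1)[0],key=cv2.contourArea)); print(m.sum(),e,np.median(X[m][:,2]))
Wi=np.linalg.inv(W)
def ray(u,v,z):
    r=W[:3,:3]@np.array([(u-M[0,2])/M[0,0],(v-M[1,2])/M[1,1],1]); return W[:3,3]+r*(z-W[2,3])/r[2]
c=ray(*e[0],.152); print("plunger centre",c)
def warp(cx,cy,z,h=.05,n=600):
    g=np.linspace(-h,h,n); xx=cx+g[::-1][:,None]+0*g[None]; yy=cy-g[None]+0*g[:,None]
    P=np.stack([xx,yy,0*xx+z],-1)@Wi[:3,:3].T+Wi[:3,3]
    return cv2.remap(im,(P[...,0]/P[...,2]*M[0,0]+M[0,2]).astype(np.float32),(P[...,1]/P[...,2]*M[1,1]+M[1,2]).astype(np.float32),cv2.INTER_CUBIC)
o=warp(c[0],c[1],.130)[...,::-1].copy()
for r in (24,30): cv2.circle(o,(300,300),int(r*6),(0,0,255),1)
for a in range(0,360,30):
    t=np.radians(a); x,y=np.cos(t),np.sin(t); q=(int(300-y*240),int(300-x*240)); cv2.putText(o,str(a),q,0,.5,(0,0,255)); cv2.line(o,(int(300-y*180),int(300-x*180)),(int(300-y*220),int(300-x*220)),(0,0,255),1)
cv2.imwrite("pics/rim.png",o)
b=near&(X[...,2]>.125)&(X[...,2]<.1345)&(np.hypot(X[...,0]-c[0],X[...,1]-c[1])>.0255); p=X[b]
ang=np.degrees(np.arctan2(p[:,1]-c[1],p[:,0]-c[0]))%360; print(np.histogram(ang,36,(0,360))[0]); print(np.median(p,0))
```

```text
1894 ((319.64678955078125, 229.88706970214844), (47.806949615478516, 48.75838088989258), 2.0069780349731445) 0.15098977733144064
plunger centre [ 0.52384978 -0.28956513  0.152     ]
[51 61  4  1  3  0 49 57 55 56 47 51 41 29  0  0  0  0 22 36 29 30 33 32
 30 34  6  0  0  0  9 51 55 56 56 63]
[ 0.52798486 -0.29104924  0.12907328]
```

View pics/rim.png

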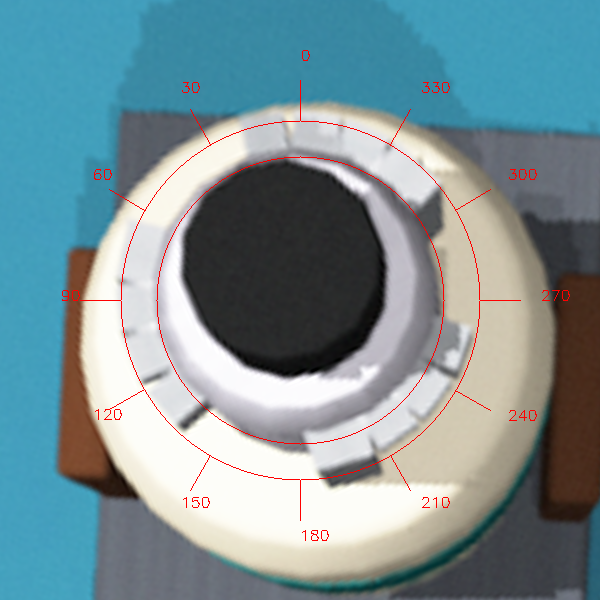

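Gaps are centred near 41, 161 and 283° (world angles, from above) and the axis is at about (0.524,-0.290). Now to the lid.

```bash
python3 to.py 0.434 0.173 0.22 114
```

```text
rot [-0.009  0.001  0.001] shift [ 0.0503 -0.0978  0.4604] dist 0.473 j6 [-6.340e-01  3.610e-01  1.810e-01  1.391e+00  1.000e-03 -1.044e+00]
```

>>> step_arm([
  [[0, 0, 0, 0.05, -0.098, 0.46, 0.6], [0, 0, 0, 0.05, -0.098, 0.46, 0.6], [0, 0, 0, 0.05, -0.098, 0.46, 0.6], [0, 0, 0, 0.05, -0.098, 0.46, 0.6], [0, 0, 0, 0.05, -0.098, 0.46, 0.6], [0, 0, 0, 0.05, -0.098, 0.46, 0.6], [0, 0, 0, 0.05, -0.098, 0.46, 0.6], [0, 0, 0, 0.05, -0.098, 0.46, 0.6], [0, 0, 0, 0.05, -0.098, 0.46, 0.6], [0, 0, 0, 0.05, -0.098, 0.46, 0.6], [0, 0, 0, 0.05, -0.098, 0.46, 0.6], [0, 0, 0, 0.05, -0.098, 0.46, 0.6]],
])

```text
clock: 4.05
tcp_pos: [0.4331, 0.1735, 0.2208]
orientation: [-0.387, 0.592, -0.386, -0.592]
wrist_force: [-0.3, -1.1, -0.2]
finger_gap: 0.0512
```

```bash
python3 - <<'E'
from h import *
im,d,M,W=grab("wrist","w2"); X=cloud(d,M,W)
hsv=cv2.cvtColor(im,cv2.COLOR_RGB2HSV); H,S,V=[hsv[...,i].astype(int) for i in range(3)]
near=np.hypot(X[...,0]-.434,X[...,1]-.173)<.05
m=near&(H>4)&(H<22)&(S>160)&(X[...,2]>.06)&(X[...,2]<.07)
r=cv2.minAreaRect(X[m][:,:2].astype(np.float32)); print(m.sum(),r,np.median(X[m],0))
# teal cap
m2=near&(H>80)&(H<105)&(S>120)&(X[...,2]>.03)&(X[...,2]<.042); p=X[m2]
print("cap",m2.sum(),cv2.minEnclosingCircle(p[:,:2].astype(np.float32)),np.median(p[:,2]))
print(pose()[:3,3],env.get_state()["clock"])
E
python3 to.py 0.434 0.173 0.052 114
```

```text
2125 ((0.43406161665916443, 0.17400908470153809), (0.05923145264387131, 0.01919953152537346), 24.185794830322266) [0.43275542 0.17368386 0.06395629]
cap 4051 ((0.4346819519996643, 0.17361226677894592), 0.036748141050338745) 0.036148076450904676
[0.43368708 0.17281235 0.22080818] 4.1
rot [-0.008  0.     0.002] shift [ 1.688e-01 -1.000e-04  0.000e+00] dist 0.169 j6 [ 2.070e-01  1.120e-01 -2.630e-01  1.195e+00  1.000e-03 -2.040e-01]
```

View pics/w2.png

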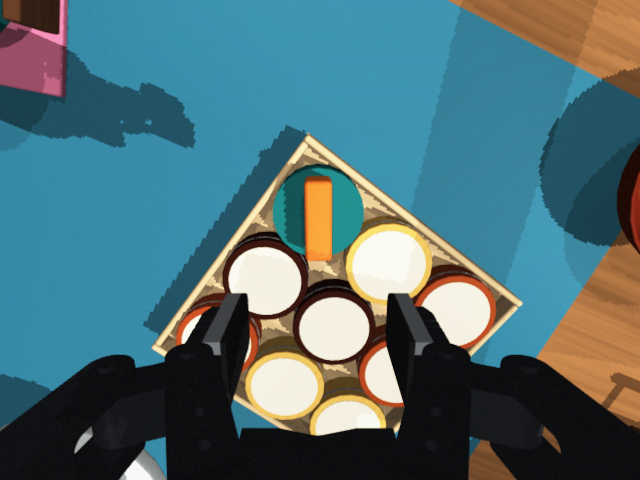

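The wing is at (318,220) in the wrist view and at (0.434,0.174) in the world, with the wing axis at 24.2°. The tins stand below finger height. I'll descend and grip.

>>> step_arm([
  [[-0.01, 0, 0, 0.05, 0, 0.0007, 0.6], [-0.01, 0, 0, 0.1, 0, 0.0007, 0.6], [-0.01, 0, 0, 0.14, 0, 0.0007, 0.6], [-0.01, 0, 0, 0.16, 0, 0.0007, 0.6], [-0.01, 0, 0, 0.17, 0, 0.0007, 0.6], [-0.01, 0, 0, 0.17, 0, 0.0007, 0.6], [-0.01, 0, 0, 0.17, 0, 0.0007, 0.1], [-0.01, 0, 0, 0.17, 0, 0.0007, 0.1], [-0.01, 0, 0, 0.17, 0, 0.0007, 0.1], [-0.01, 0, 0, 0.17, 0, 0.0007, 0.1], [-0.01, 0, 0, 0.17, 0, 0.0007, 0.1], [-0.01, 0, 0, 0.17, 0, 0.0007, 0.1]],
], force=70)

```text
clock: 5.3
tcp_pos: [0.4352, 0.1739, 0.0526]
orientation: [-0.386, 0.595, -0.383, -0.592]
wrist_force: [-0.4, -0.6, 6.4]
finger_gap: 0.0187
```

>>> step_arm([
  [[0, 0, 0, -0.005, 0, 0, 0], [0, 0, 0, -0.015, 0, 0, 0], [0, 0, 0, -0.03, 0, 0, 0], [0, 0, 0, -0.05, 0, 0, 0], [0, 0, 0, -0.08, 0, 0, 0], [0, 0, 0, -0.12, 0, 0, 0], [0, 0, 0, -0.16, 0, 0, 0], [0, 0, 0, -0.19, 0, 0, 0], [0, 0, 0, -0.2, 0, 0, 0], [0, 0, 0, -0.2, 0, 0, 0]],
])

```text
clock: 6.3
tcp_pos: [0.4349, 0.1738, 0.2541]
orientation: [-0.387, 0.596, -0.382, -0.591]
wrist_force: [0.1, -0.2, -2.3]
finger_gap: 0.0185
```

```bash
python3 - <<'E'
from h import *
grab("scene","s2"); im,d,M,W=grab("wrist","w3")
T=pose();print(T,env.get_state()["finger_gap"])
E
python3 to.py 0.524 -0.29 0.25 114.2
```

```text
[[ 3.14312717e-03 -9.12612738e-01 -4.08813052e-01  4.33443109e-01]
 [ 9.72791912e-04 -4.08812088e-01  9.12618064e-01  1.73473694e-01]
 [-9.99994587e-01 -3.26616466e-03 -3.97166091e-04  2.51274593e-01]
 [ 0.00000000e+00  0.00000000e+00  0.00000000e+00  1.00000000e+00]] 0.018993890008723098
rot [-0.001 -0.     0.003] shift [ 0.0011  0.1068 -0.46  ] dist 0.472 j6 [ 0.208  0.098 -0.202  1.267  0.    -0.213]
```

View pics/s2.png

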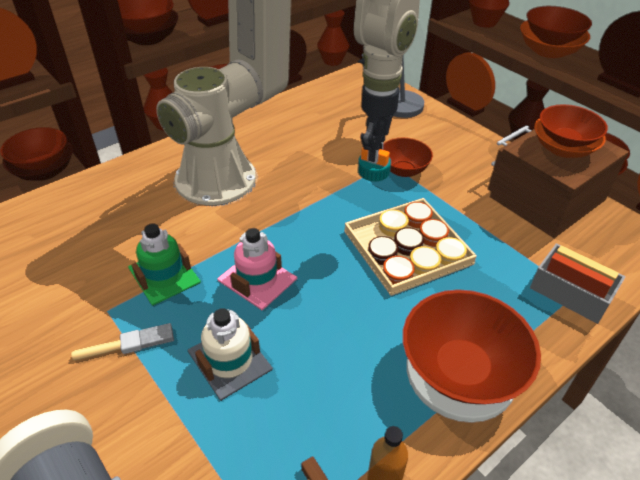

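View pics/w3.png

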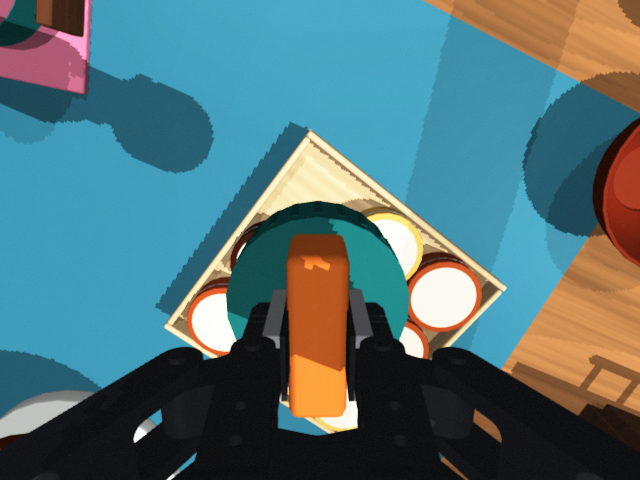

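The lid is held and centred, with all eight tins still in the crate. I'll measure the lid's position in the tool frame and carry it over.

Run:
```python
from h import *
im,d,M,W=grab("wrist"); Tc=env.get_calibration("wrist")["T_tool_cam"]; X=cloud(d,M,Tc)
hsv=cv2.cvtColor(im,cv2.COLOR_RGB2HSV); H,S,V=[hsv[...,i].astype(int) for i in range(3)]
m=(H>80)&(H<100)&(S>110)&(d<.2); m&=np.abs(X[...,0]-np.median(X[m][:,0]))<.004
p=X[m]; print(m.sum(),np.median(p,0),p.min(0),p.max(0))
from scipy.optimize import least_squares
# upper boundary pts: first teal pixel per column
P=[]
for u in range(230,400,4):
    v=np.where(m[:,u])[0]
    if len(v): P.append(X[v[0],u,1:])
P=np.array(P); f=least_squares(lambda q:np.hypot(P[:,0]-q[0],P[:,1]-q[1])-.036,[0,0],loss='soft_l1',f_scale=.001); print(f.x,np.abs(f.fun).max())
# cap-top plane tilt
A=np.c_[p[:,1:],np.ones(len(p))]; print(np.linalg.lstsq(A,p[:,0],rcond=None)[0])
mo=(H>4)&(H<22)&(S>160)&(d<.2); q=X[mo]; print("wing",np.median(q,0),np.percentile(q,[1,99],axis=0))
```

```text
return _methods._mean(a, axis=axis, dtype=dtype,
  ret = um.true_divide(
Traceback (most recent call last):
ValueError: zero-size array to reduction operation minimum which has no identity
```

>>> step_arm([
  [[-0.08, 0, 0, 0, 0.107, -0.46, 0], [-0.16, 0, 0, 0, 0.107, -0.46, 0], [-0.24, 0, 0, 0, 0.107, -0.46, 0], [-0.31, 0, 0, 0, 0.107, -0.46, 0], [-0.31, 0, 0, 0, 0.107, -0.46, 0], [-0.31, 0, 0, 0, 0.107, -0.46, 0], [-0.31, 0, 0, 0, 0.107, -0.46, 0], [-0.31, 0, 0, 0, 0.107, -0.46, 0], [-0.31, 0, 0, 0, 0.107, -0.46, 0], [-0.31, 0, 0, 0, 0.107, -0.46, 0], [-0.31, 0, 0, 0, 0.107, -0.46, 0], [-0.31, 0, 0, 0, 0.107, -0.46, 0]],
])

```text
clock: 7.65
tcp_pos: [0.5225, -0.2899, 0.2481]
orientation: [0.29, -0.644, 0.288, 0.647]
wrist_force: [-0.6, -0.6, -2.2]
finger_gap: 0.0188
```

```bash
python3 to.py 0.524 -0.29 0.18 132;  python3 - <<'E'
from h import *
im,d,M,W=grab("wrist","w4"); im,d,M,W=grab("scene","s4"); im,d,M,W=grab("top","t4")
a=cv2.imread("pics/s4.png")[180:420,100:340]; cv2.imwrite("pics/s4c.png",cv2.resize(a,None,fx=2.5,fy=2.5,interpolation=cv2.INTER_CUBIC))
print(env.get_state())
E
```

```text
rot [-0.003  0.004  0.001] shift [ 0.0681 -0.001  -0.0013] dist 0.068 j6 [-0.642  0.359  0.126  1.341  0.002 -1.372]
{'clock': 7.8, 'joint_pos': array([-0.63952213,  0.35650159,  0.12598404,  1.34090364,  0.00186344,
       -1.3719032 ]), 'qvel': array([ 0.00568419, -0.01278511,  0.00723917, -0.00216531, -0.00030516,
       -0.00050901]), 'tau': array([-5.33161014e-01, -5.08629262e+01,  3.05794966e+01, -3.46586527e-02,
       -1.39281526e-02,  2.06736237e-03]), 'tcp_pos': array([ 0.52312317, -0.28872481,  0.24996526]), 'orientation': array([ 0.28850973, -0.64580764,  0.28712736,  0.64595085]), 'wrist_force': array([-0.47175131,  1.00128296, -1.64470077]), 'ft_torque': array([-0.01446927,  0.02157841,  0.04473727]), 'finger_gap': 0.018749192504537885}
```

View pics/s4c.png

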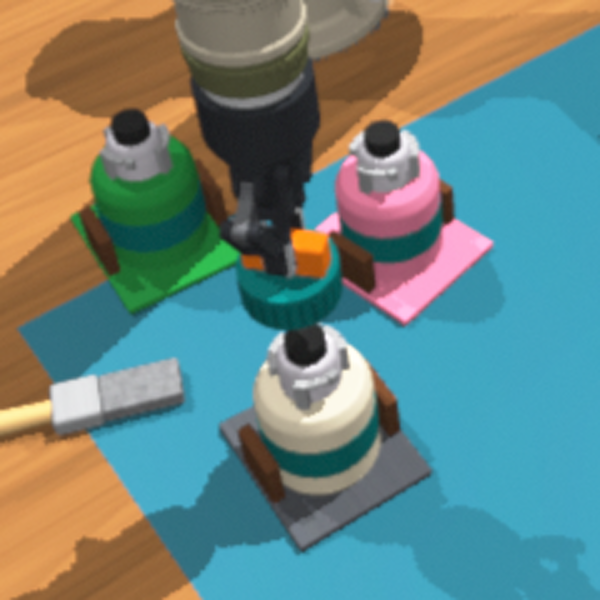

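View pics/w4.png

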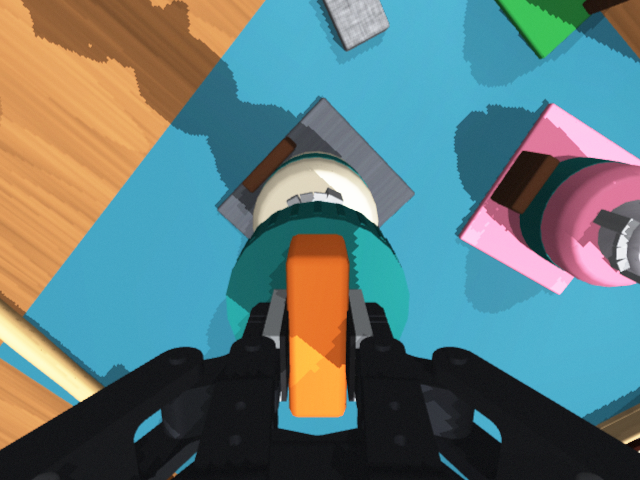

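Run:
```python
from h import *
K=env.get_calibration("wrist"); M=K["mtx"]; T=K["T_tool_cam"]
def hit(u,v,x):
    r=T[:3,:3]@np.array([(u-M[0,2])/M[0,0],(v-M[1,2])/M[1,1],1]); return (T[:3,3]+r*(x-T[0,3])/r[0])[1:]
im=cv2.imread("pics/w4.png")
print([tuple(im[v,318]) for v in range(225,262,4)],[tuple(im[v,318]) for v in range(408,424,3)])
for dx in (-.0125,):
    for v in (235,255,416): print(v,hit(318,v,dx))
for u in (228,409): print(hit(u,297,.0155))
print("cap front", hit(318,203,.0155))
a=im[190:440,220:420]; cv2.imwrite("pics/w4c.png",cv2.resize(a,None,fx=3,fy=2.4,interpolation=cv2.INTER_CUBIC))
```

```text
[(np.uint8(102), np.uint8(101), np.uint8(26)), (np.uint8(97), np.uint8(99), np.uint8(22)), (np.uint8(84), np.uint8(93), np.uint8(46)), (np.uint8(24), np.uint8(66), np.uint8(147)), (np.uint8(23), np.uint8(66), np.uint8(147)), (np.uint8(23), np.uint8(67), np.uint8(151)), (np.uint8(26), np.uint8(69), np.uint8(151)), (np.uint8(23), np.uint8(69), np.uint8(152)), (np.uint8(31), np.uint8(89), np.uint8(193)), (np.uint8(39), np.uint8(107), np.uint8(223))] [(np.uint8(62), np.uint8(168), np.uint8(254)), (np.uint8(65), np.uint8(170), np.uint8(254)), (np.uint8(61), np.uint8(166), np.uint8(254)), (np.uint8(150), np.uint8(159), np.uint8(153)), (np.uint8(194), np.uint8(165), np.uint8(68)), (np.uint8(196), np.uint8(167), np.uint8(70))]
235 [3.76590287e-02 9.21570823e-05]
255 [3.13676139e-02 9.37958774e-05]
416 [-0.02666238  0.00010891]
[ 0.00483021 -0.03457736]
[0.00481909 0.03524956]
cap front [0.04169771 0.00013579]
```

View pics/w4c.png

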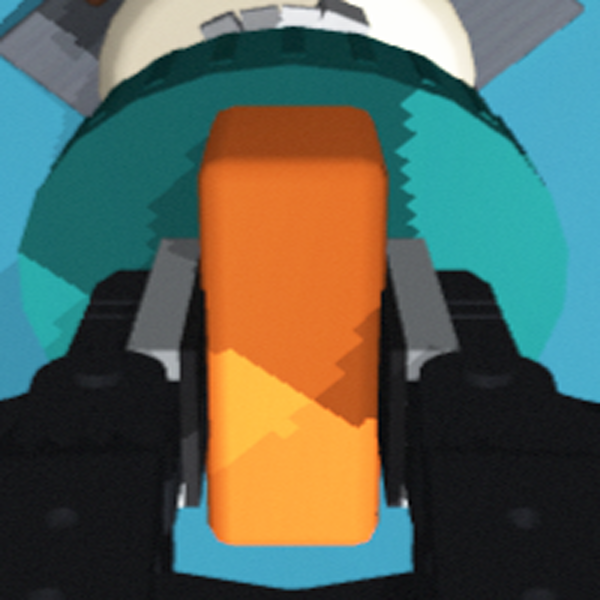

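The lid sits about +1.5 mm along tool y from the TCP. I'm correcting for that and lowering to just above the neck.

>>> step_arm([
  [[0, 0, 0, 0.03, -0.0015, -0.0005, 0], [0, 0, 0, 0.05, -0.0015, -0.0005, 0], [0, 0, 0, 0.06, -0.0015, -0.0005, 0], [0, 0, 0, 0.06, -0.0015, -0.0005, 0], [0, 0, 0, 0.06, -0.0015, -0.0005, 0]],
])

```text
clock: 8.3
tcp_pos: [0.5249, -0.2876, 0.1908]
orientation: [-0.288, 0.646, -0.287, -0.646]
wrist_force: [0.0, 0.3, -1.6]
finger_gap: 0.0188
```

```bash
cat > st.py <<'E'
from h import *
s=env.get_state(); T=pose(s); z=T[:3,2]
print("t",round(float(s["clock"]),2),"pos",np.round(s["tcp_pos"],4),"yaw",round(float(np.degrees(np.arctan2(z[1],z[0]))),2),"tilt",np.round(T[:2,0],4),"F",np.round(s["wrist_force"],1),"M",np.round(s["ft_torque"],2),"gap",round(float(s["finger_gap"]),4))
E
python3 - <<'E'
from h import *
for n in ("scene","top"):
    im,d,M,W=grab(n)
    a=im[190:420,120:340] if n=="scene" else im[170:280,400:520]
    cv2.imwrite(f"pics/{n}5.png",cv2.resize(a[...,::-1],None,fx=2.6 if n=="scene" else 5,fy=2.6 if n=="scene" else 5,interpolation=cv2.INTER_CUBIC))
E
python3 st.py
```

```text
t 8.4 pos [ 0.5253 -0.2882  0.1914] yaw 131.98 tilt [0.0025 0.0005] F [-0.5 -0.  -1.5] M [-0.01  0.03  0.04] gap 0.0188
```

View pics/scene5.png

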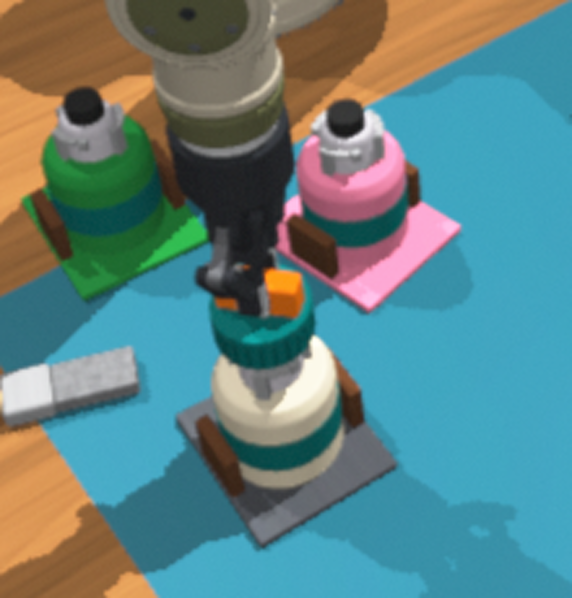

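It looks aligned. I'll lower gently and watch the force.

>>> step_arm([
  [[0, 0, 0, 0.003, 0, 0, 0], [0, 0, 0, 0.006, 0, 0, 0], [0, 0, 0, 0.009, 0, 0, 0], [0, 0, 0, 0.011, 0, 0, 0], [0, 0, 0, 0.012, 0, 0, 0]],
])

```text
clock: 8.9
tcp_pos: [0.5251, -0.2881, 0.179]
orientation: [-0.288, 0.646, -0.287, -0.645]
wrist_force: [-0.6, -0.6, -2.0]
finger_gap: 0.0183
```

```bash
python3 st.py
```

```text
t 8.9 pos [ 0.5251 -0.2881  0.179 ] yaw 131.98 tilt [0.002  0.0009] F [-0.6 -0.6 -2. ] M [-0.02  0.05  0.04] gap 0.0183
```

>>> step_arm([
  [[0, 0, 0, 0.001, 0, 0, 0], [0, 0, 0, 0.002, 0, 0, 0], [0, 0, 0, 0.003, 0, 0, 0], [0, 0, 0, 0.004, 0, 0, 0]],
])

```text
clock: 9.3
tcp_pos: [0.5252, -0.2881, 0.1749]
orientation: [-0.288, 0.646, -0.287, -0.645]
wrist_force: [-0.1, -0.1, -0.4]
finger_gap: 0.0186
```

```bash
python3 st.py
```

```text
t 9.3 pos [ 0.5252 -0.2881  0.1749] yaw 131.98 tilt [0.002  0.0009] F [-0.1 -0.1 -0.4] M [-0.04 -0.   -0.03] gap 0.0186
```

>>> step_arm([
  [[0, 0, 0, 0.001, 0, 0, 0], [0, 0, 0, 0.002, 0, 0, 0], [0, 0, 0, 0.002, 0, 0, 0]],
])

```text
clock: 9.6
tcp_pos: [0.5251, -0.2881, 0.1728]
orientation: [-0.288, 0.646, -0.287, -0.645]
wrist_force: [-0.8, -0.3, -2.5]
finger_gap: 0.0187
```

```bash
python3 st.py
```

```text
t 9.6 pos [ 0.5251 -0.2881  0.1728] yaw 131.98 tilt [0.0018 0.001 ] F [-0.8 -0.3 -2.5] M [-0.03  0.02 -0.  ] gap 0.0187
```

>>> step_arm([
  [[0, 0, 0, 0.001, 0, 0, 0], [0, 0, 0, 0.002, 0, 0, 0], [0, 0, 0, 0.003, 0, 0, 0], [0, 0, 0, 0.003, 0, 0, 0]],
])

```text
clock: 10.0
tcp_pos: [0.5252, -0.2881, 0.1701]
orientation: [-0.288, 0.647, -0.287, -0.645]
wrist_force: [-1.3, 0.8, 4.3]
finger_gap: 0.0187
```

```bash
python3 st.py
```

```text
t 10.0 pos [ 0.5252 -0.2881  0.1701] yaw 131.98 tilt [0.0022 0.0007] F [-1.3  0.8  4.3] M [0.16 0.3  0.06] gap 0.0187
```

The 6 N rise at this height matches the plunger spring, so the lugs are probably in the gaps. I'll keep pushing down.

>>> step_arm([
  [[0, 0, 0, 0.001, 0, 0, 0], [0, 0, 0, 0.002, 0, 0, 0], [0, 0, 0, 0.003, 0, 0, 0], [0, 0, 0, 0.004, 0, 0, 0]],
])

```text
clock: 10.4
tcp_pos: [0.5252, -0.2881, 0.1664]
orientation: [-0.288, 0.647, -0.287, -0.645]
wrist_force: [-2.1, 0.8, 6.6]
finger_gap: 0.019
```

```bash
python3 st.py
```

```text
t 10.4 pos [ 0.5252 -0.2881  0.1664] yaw 131.98 tilt [0.0025 0.0004] F [-2.1  0.8  6.6] M [0.32 0.49 0.01] gap 0.019
```

>>> step_arm([
  [[0, 0, 0, 0.0015, 0, 0, 0], [0, 0, 0, 0.003, 0, 0, 0], [0, 0, 0, 0.0045, 0, 0, 0], [0, 0, 0, 0.006, 0, 0, 0], [0, 0, 0, 0.007, 0, 0, 0], [0, 0, 0, 0.007, 0, 0, 0]],
])

```text
clock: 11.0
tcp_pos: [0.5252, -0.2881, 0.1603]
orientation: [-0.288, 0.647, -0.287, -0.645]
wrist_force: [-3.6, 1.8, 11.0]
finger_gap: 0.019
```

```bash
python3 st.py
```

```text
t 11.0 pos [ 0.5252 -0.2881  0.1603] yaw 131.98 tilt [ 0.0031 -0.    ] F [-3.6  1.8 11. ] M [0.56 0.77 0.03] gap 0.019
```

Force and travel agree with the plunger at about 13 mm. I'll twist clockwise in stages.

>>> step_arm([
  [[0.05, 0, 0, 0.001, 0, 0, 0], [0.15, 0, 0, 0.001, 0, 0, 0], [0.25, 0, 0, 0.001, 0, 0, 0], [0.35, 0, 0, 0.001, 0, 0, 0], [0.45, 0, 0, 0.001, 0, 0, 0], [0.55, 0, 0, 0.001, 0, 0, 0], [0.6, 0, 0, 0.001, 0, 0, 0]],
])

```text
clock: 11.7
tcp_pos: [0.5265, -0.2892, 0.161]
orientation: [-0.467, 0.534, -0.466, -0.529]
wrist_force: [-1.8, -0.2, 9.8]
finger_gap: 0.0189
```

```bash
python3 st.py
```

```text
t 11.7 pos [ 0.5265 -0.2892  0.161 ] yaw 97.43 tilt [ 0.0064 -0.0029] F [-1.8 -0.2  9.8] M [0.06 0.2  0.08] gap 0.0189
```

>>> step_arm([
  [[0.06, 0, 0, 0.0015, 0, 0, 0], [0.12, 0, 0, 0.0015, 0, 0, 0], [0.18, 0, 0, 0.0015, 0, 0, 0], [0.24, 0, 0, 0.0015, 0, 0, 0], [0.28, 0, 0, 0.0015, 0, 0, 0]],
])

```text
clock: 12.2
tcp_pos: [0.5265, -0.2895, 0.1607]
orientation: [0.538, -0.463, 0.536, 0.458]
wrist_force: [-3.9, 1.8, 9.6]
finger_gap: 0.0189
```

```bash
python3 st.py
```

```text
t 12.2 pos [ 0.5265 -0.2895  0.1607] yaw 81.28 tilt [ 0.0071 -0.0039] F [-3.9  1.8  9.6] M [0.49 0.78 0.14] gap 0.0189
```

>>> step_arm([
  [[0.06, 0, 0, 0.001, 0, 0, 0], [0.12, 0, 0, 0.001, 0, 0, 0], [0.18, 0, 0, 0.001, 0, 0, 0], [0.18, 0, 0, 0.001, 0, 0, 0]],
])

```text
clock: 12.6
tcp_pos: [0.5267, -0.2896, 0.1609]
orientation: [0.577, -0.413, 0.575, 0.407]
wrist_force: [-2.2, 1.7, 9.0]
finger_gap: 0.0186
```

```bash
python3 st.py
```

```text
t 12.6 pos [ 0.5267 -0.2896  0.1609] yaw 70.89 tilt [ 0.0081 -0.0048] F [-2.2  1.7  9. ] M [ 0.49  0.68 -0.02] gap 0.0186
```

```bash
python3 to.py 0.526 -0.289 0.158 71; python3 to.py 0.526 -0.289 0.158 56
```

```text
rot [-0.002 -0.002  0.009] shift [0.0028 0.0009 0.0004] dist 0.003 j6 [-6.370e-01  3.900e-01 -4.600e-02  1.126e+00  1.000e-03 -3.030e-01]
rot [ 0.26  -0.001  0.009] shift [0.0028 0.0009 0.0004] dist 0.003 j6 [-6.370e-01  3.900e-01 -4.600e-02  1.126e+00  1.000e-03 -3.030e-01]
```

>>> step_arm([
  [[0, 0, 0.009, 0.002, 0.0005, 0, 0], [0, 0, 0.009, 0.004, 0.0005, 0, 0], [0, 0, 0.009, 0.004, 0.0005, 0, 0]],
])

```text
clock: 12.9
tcp_pos: [0.5269, -0.2896, 0.1583]
orientation: [0.576, -0.411, 0.576, 0.409]
wrist_force: [-1.4, 1.9, 10.5]
finger_gap: 0.0191
```

```bash
python3 st.py
```

```text
t 12.9 pos [ 0.5269 -0.2896  0.1583] yaw 70.9 tilt [ 0.0016 -0.0028] F [-1.4  1.9 10.5] M [ 0.52  0.46 -0.02] gap 0.0191
```

>>> step_arm([
  [[0.05, 0, 0, 0.001, 0, 0, 0], [0.1, 0, 0, 0.001, 0, 0, 0], [0.15, 0, 0, 0.001, 0, 0, 0], [0.2, 0, 0, 0.001, 0, 0, 0], [0.25, 0, 0, 0.001, 0, 0, 0], [0.25, 0, 0, 0.001, 0, 0, 0]],
])

```text
clock: 13.5
tcp_pos: [0.5269, -0.2888, 0.1587]
orientation: [0.621, -0.339, 0.621, 0.336]
wrist_force: [-6.7, 2.5, 11.7]
finger_gap: 0.0188
```

```bash
python3 st.py
```

```text
t 13.5 pos [ 0.5269 -0.2888  0.1587] yaw 57.07 tilt [ 0.0016 -0.0035] F [-6.7  2.5 11.7] M [0.52 0.96 3.9 ] gap 0.0188
```

A 3.9 Nm torque at about 75° of twist means it's at the hard stop. I'll ease the torque slightly and let it rise.

>>> step_arm([
  [[-0.02, 0, 0, -0.001, 0, 0, 0], [-0.02, 0, 0, -0.003, 0, 0, 0], [-0.02, 0, 0, -0.005, 0, 0, 0], [-0.02, 0, 0, -0.007, 0, 0, 0], [-0.02, 0, 0, -0.007, 0, 0, 0]],
])

```text
clock: 14.0
tcp_pos: [0.5265, -0.2885, 0.1593]
orientation: [0.616, -0.344, 0.618, 0.346]
wrist_force: [6.9, -6.3, -31.4]
finger_gap: 0.0186
```

```bash
python3 st.py
```

```text
t 14.0 pos [ 0.5265 -0.2885  0.1593] yaw 58.4 tilt [-0.0031  0.0002] F [  6.9  -6.3 -31.4] M [-1.46 -1.86  3.17] gap 0.0186
```

The pull of 31 N with 3.2 Nm of residual torque means the lugs are stuck by friction under the segments. I'll go back down, unwind to near-zero torque, then let it rise.

>>> step_arm([
  [[0, 0, 0, 0.002, 0, 0, 0], [-0.02, 0, 0, 0.0025, 0, 0, 0], [-0.04, 0, 0, 0.0025, 0, 0, 0], [-0.04, 0, 0, 0.0025, 0, 0, 0]],
])

```text
clock: 14.4
tcp_pos: [0.527, -0.2889, 0.1584]
orientation: [0.609, -0.358, 0.611, 0.357]
wrist_force: [-3.2, -0.3, 7.5]
finger_gap: 0.0184
```

```bash
python3 st.py
```

```text
t 14.4 pos [ 0.527  -0.2889  0.1584] yaw 60.76 tilt [-0.0015 -0.0014] F [-3.2 -0.3  7.5] M [0.07 0.55 2.18] gap 0.0184
```

>>> step_arm([
  [[-0.03, 0, 0, 0, 0, 0, 0], [-0.06, 0, 0, 0, 0, 0, 0], [-0.07, 0, 0, 0, 0, 0, 0], [-0.07, 0, 0, 0, 0, 0, 0]],
])

```text
clock: 14.8
tcp_pos: [0.5271, -0.289, 0.1586]
orientation: [0.597, -0.378, 0.598, 0.378]
wrist_force: [-1.6, 1.7, 2.4]
finger_gap: 0.0188
```

```bash
python3 st.py
```

```text
t 14.8 pos [ 0.5271 -0.289   0.1586] yaw 64.69 tilt [-0.0012 -0.0011] F [-1.6  1.7  2.4] M [0.22 0.22 0.5 ] gap 0.0188
```

>>> step_arm([
  [[0, 0, 0, -0.001, 0, 0, 0], [0, 0, 0, -0.002, 0, 0, 0], [0, 0, 0, -0.003, 0, 0, 0], [0, 0, 0, -0.003, 0, 0, 0]],
])

```text
clock: 15.2
tcp_pos: [0.527, -0.2889, 0.1613]
orientation: [0.597, -0.378, 0.598, 0.378]
wrist_force: [-0.6, 0.6, -1.8]
finger_gap: 0.0188
```

```bash
python3 st.py
```

```text
t 15.2 pos [ 0.527  -0.2889  0.1613] yaw 64.68 tilt [-0.0015 -0.0007] F [-0.6  0.6 -1.8] M [ 0.05 -0.05  0.48] gap 0.0188
```

>>> step_arm([
  [[0, 0, 0, -0.001, 0, 0, 0], [0, 0, 0, -0.002, 0, 0, 0], [0, 0, 0, -0.003, 0, 0, 0], [0, 0, 0, -0.003, 0, 0, 0]],
])

```text
clock: 15.6
tcp_pos: [0.527, -0.2888, 0.1644]
orientation: [0.597, -0.378, 0.598, 0.378]
wrist_force: [0.0, 0.1, -1.9]
finger_gap: 0.0187
```

```bash
python3 st.py
python3 - <<'E'
from h import *
for n in ("scene",):
    im,d,M,W=grab(n)
    a=im[240:400,160:300]
    cv2.imwrite(f"pics/{n}6.png",cv2.resize(a[...,::-1],None,fx=4,fy=4,interpolation=cv2.INTER_CUBIC))
grab("wrist","w6")
E
```

```text
t 15.6 pos [ 0.527  -0.2888  0.1644] yaw 64.68 tilt [-0.0016 -0.0007] F [ 0.   0.1 -1.9] M [ 0.   -0.13  0.54] gap 0.0187
```

View pics/scene6.png

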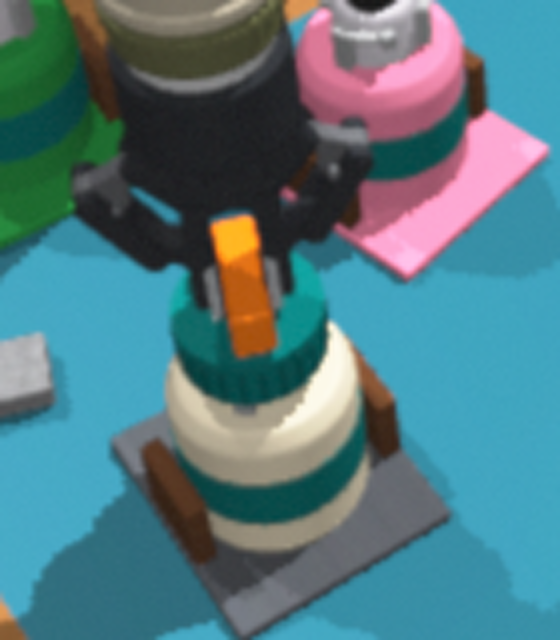

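View pics/w6.png

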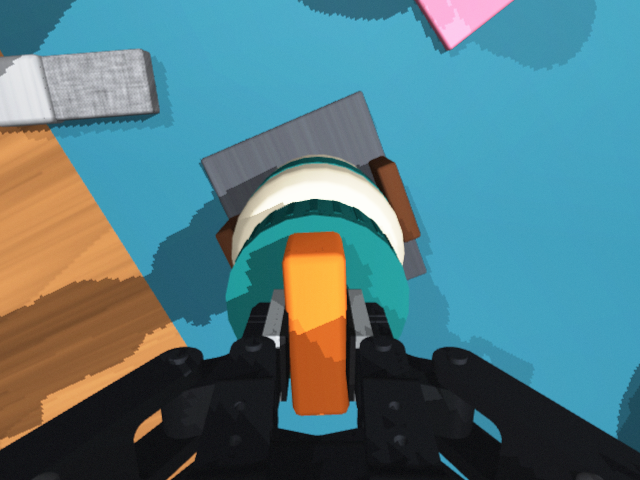

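>>> step_arm([
  [[0, 0, 0, -0.001, 0, 0, 0], [0, 0, 0, -0.002, 0, 0, 0], [0, 0, 0, -0.002, 0, 0, 0]],
])

```text
clock: 16.0
tcp_pos: [0.527, -0.2889, 0.1664]
orientation: [0.597, -0.378, 0.598, 0.378]
wrist_force: [0.7, -0.3, -4.8]
finger_gap: 0.0185
```

```bash
cat > capz.py <<'E'
from h import *
for n in ("top","scene"):
    im,d,M,W=grab(n); X=cloud(d,M,W); hsv=cv2.cvtColor(im,cv2.COLOR_RGB2HSV); H,S,V=[hsv[...,i].astype(int) for i in range(3)]
    near=(np.hypot(X[...,0]-.525,X[...,1]+.289)<.045)
    m=near&(H>80)&(H<100)&(S>110)&(X[...,2]>.13); p=X[m]
    if m.sum()<5: print(n,"none"); continue
    z=p[:,2]; print(n,m.sum(),"cap pct z",np.round(np.percentile(z,[10,25,50,75,90]),4), "ctr",[np.round(v,4) for v in cv2.minEnclosingCircle(p[z>np.median(z)-.004][:,:2].astype(np.float32))])
    m=near&(H>4)&(H<22)&(S>160)&(X[...,2]>.16); p=X[m]
    if m.sum()>5: print("  wing",m.sum(),np.round(np.median(p,0),4),np.round(np.percentile(p[:,2],[50,75,90]),4),cv2.minAreaRect(p[:,:2].astype(np.float32)))
E
python3 st.py; python3 capz.py
```

```text
t 16.0 pos [ 0.527  -0.2889  0.1664] yaw 64.68 tilt [-0.0015 -0.0008] F [ 0.7 -0.3 -4.8] M [-0.12 -0.22  0.47] gap 0.0185
top none
scene 725 cap pct z [0.136  0.1445 0.1494 0.1512 0.1533] ctr [array([ 0.5296, -0.2928]), np.float64(0.0417)]
  wing 333 [ 0.5338 -0.2926  0.1779] [0.1779 0.1793 0.1807] ((0.5274379849433899, -0.2904351055622101), (0.020540235564112663, 0.059819333255290985), 67.64456939697266)
```

The cap top is at the locked height (about 0.151 m). I'll test the lock with a gentle pull.

>>> step_arm([
  [[0, 0, 0, -0.001, 0, 0, 0], [0, 0, 0, -0.002, 0, 0, 0], [0, 0, 0, -0.002, 0, 0, 0]],
])

```text
clock: 16.4
tcp_pos: [0.5267, -0.2886, 0.1669]
orientation: [0.597, -0.378, 0.598, 0.379]
wrist_force: [3.8, -2.0, -18.7]
finger_gap: 0.0189
```

```bash
python3 st.py
```

```text
t 16.4 pos [ 0.5267 -0.2886  0.1669] yaw 64.68 tilt [-0.0031  0.0005] F [  3.8  -2.  -18.7] M [-0.57 -0.98  0.46] gap 0.0189
```

>>> step_arm([
  [[0, 0, 0, 0.001, 0, 0, 0], [-0.03, 0, 0, 0.001, 0, 0, 0], [-0.06, 0, 0, 0.001, 0, 0, 0], [-0.09, 0, 0, 0.001, 0, 0, 0], [-0.12, 0, 0, 0.001, 0, 0, 0]],
])

```text
clock: 16.9
tcp_pos: [0.5265, -0.2885, 0.1667]
orientation: [0.573, -0.413, 0.574, 0.414]
wrist_force: [-0.4, 1.3, -5.8]
finger_gap: 0.0189
```

```bash
python3 st.py
```

```text
t 16.9 pos [ 0.5265 -0.2885  0.1667] yaw 71.61 tilt [-0.0027  0.0005] F [-0.4  1.3 -5.8] M [ 0.07 -0.13 -0.23] gap 0.0189
```

>>> step_arm([
  [[-0.03, 0, 0, 0, 0, 0, 0], [-0.06, 0, 0, 0, 0, 0, 0], [-0.08, 0, 0, 0, 0, 0, 0], [-0.08, 0, 0, 0, 0, 0, 0]],
])

```text
clock: 17.3
tcp_pos: [0.5262, -0.2884, 0.1668]
orientation: [0.556, -0.435, 0.557, 0.437]
wrist_force: [0.3, -0.6, -7.9]
finger_gap: 0.0188
```

```bash
python3 st.py
```

```text
t 17.3 pos [ 0.5262 -0.2884  0.1668] yaw 76.21 tilt [-0.0031  0.0007] F [ 0.3 -0.6 -7.9] M [-0.13 -0.28 -0.15] gap 0.0188
```

The lid is held at locked height with a little play in the notch. I'll move back toward the middle, relax the pull and open.

>>> step_arm([
  [[0.05, 0, 0, 0.0005, 0, 0, 0], [0.1, 0, 0, 0.0007, 0, 0, 0], [0.12, 0, 0, 0.0007, 0, 0, 0], [0.12, 0, 0, 0.0007, 0, 0, 0]],
])

```text
clock: 17.7
tcp_pos: [0.5263, -0.2885, 0.1667]
orientation: [0.581, -0.402, 0.582, 0.403]
wrist_force: [-0.8, 0.3, -3.8]
finger_gap: 0.0185
```

```bash
python3 st.py
```

```text
t 17.7 pos [ 0.5263 -0.2885  0.1667] yaw 69.36 tilt [-0.0027  0.    ] F [-0.8  0.3 -3.8] M [-0.06  0.    0.12] gap 0.0185
```

>>> step_arm([
  [[0, 0, 0, 0, 0, 0, 0.25], [0, 0, 0, 0, 0, 0, 0.5], [0, 0, 0, 0, 0, 0, 0.5], [0, 0, 0, 0, 0, 0, 0.5], [0, 0, 0, -0.01, 0, 0, 0.5], [0, 0, 0, -0.04, 0, 0, 0.5], [0, 0, 0, -0.09, 0, 0, 0.5], [0, 0, 0, -0.12, 0, 0, 0.5], [0, 0, 0, -0.12, 0, 0, 0.5], [0, 0, 0, -0.12, 0, 0, 0.5]],
])

```text
clock: 18.7
tcp_pos: [0.5271, -0.2889, 0.2882]
orientation: [0.581, -0.403, 0.582, 0.402]
wrist_force: [-0.1, 0.9, -0.4]
finger_gap: 0.0431
```

```bash
python3 st.py; python3 capz.py
python3 - <<'E'
from h import *
grab("wrist","w7"); im,d,M,W=grab("scene"); X=cloud(d,M,W)
cv2.imwrite("pics/scene7.png",cv2.resize(im[220:400,140:300,::-1],None,fx=3.3,fy=3.3,interpolation=cv2.INTER_CUBIC))
D=np.load("w1.npz")
im,d,M,W=grab("wrist"); X=cloud(d,M,W); hsv=cv2.cvtColor(im,cv2.COLOR_RGB2HSV); H,S=hsv[...,0],hsv[...,1]
near=np.hypot(X[...,0]-.525,X[...,1]+.289)<.05
m=near&(H>80)&(H<100)&(S>110)&(X[...,2]>.12); p=X[m]; top=p[p[:,2]>np.median(p[:,2])-.003]
A=np.c_[top[:,:2],np.ones(len(top))]
print(m.sum(),np.percentile(p[:,2],[10,50,90]),"tilt",np.linalg.lstsq(A,top[:,2],rcond=None)[0][:2],cv2.minEnclosingCircle(top[:,:2].astype(np.float32)))
m=near&(H>4)&(H<22)&(S>160)&(X[...,2]>.16); p=X[m]; print("wing",np.median(p,0),cv2.minAreaRect(p[p[:,2]>.17][:,:2].astype(np.float32)))
E
```

```text
t 18.7 pos [ 0.5271 -0.2889  0.2882] yaw 69.37 tilt [-0.0004 -0.0016] F [-0.1  0.9 -0.4] M [ 0.02 -0.01 -0.02] gap 0.0431
top 5 cap pct z [0.1512 0.1526 0.1527 0.4327 0.4383] ctr [array([ 0.5524, -0.2657]), np.float64(0.0053)]
scene 847 cap pct z [0.1381 0.1472 0.1499 0.1514 0.1528] ctr [array([ 0.525 , -0.2901]), np.float64(0.0376)]
  wing 333 [ 0.5336 -0.2921  0.1781] [0.1781 0.1794 0.1807] ((0.5265300273895264, -0.28996872901916504), (0.01989527978003025, 0.061974868178367615), 69.64696502685547)
6128 [0.14907466 0.15015352 0.1511706 ] tilt [0.06051054 0.05129036] ((0.5174670219421387, -0.28721925616264343), 0.04780019819736481)
wing [ 0.52218203 -0.28782324  0.17795514] ((0.530781626701355, -0.2723357379436493), (0.05440828204154968, 0.05861792340874672), 70.24602508544922)
```

View pics/scene7.png

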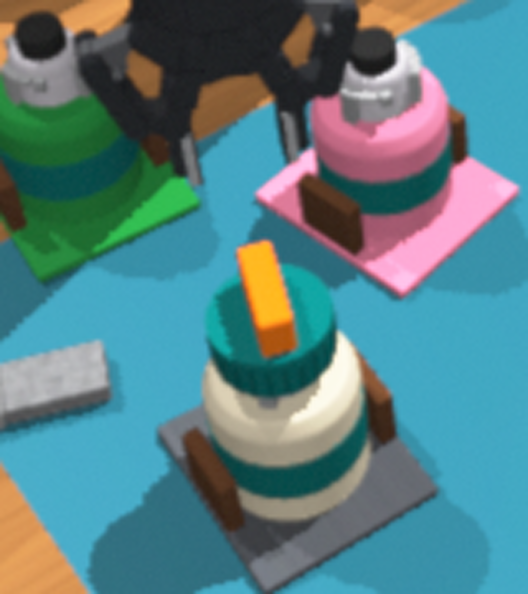

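View pics/w7.png

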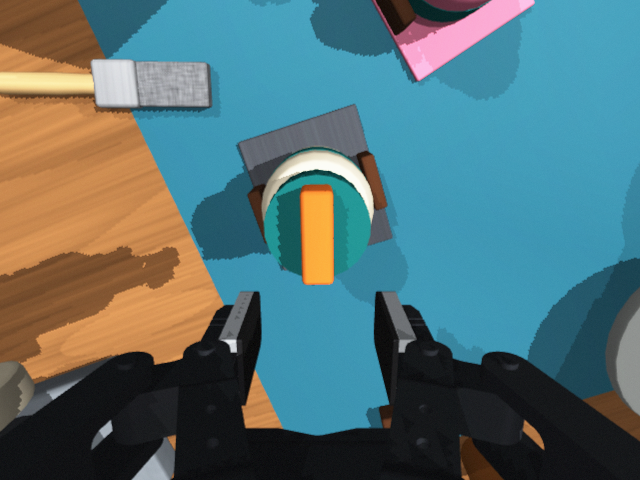

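The lid sits at (318,230) in the wrist view with its cap top near 0.151 m, which is the locked height (unlocked would be 0.157). The tilt fit has outliers in it, so I'll redo it robustly.

Run:
```python
from h import *
from scipy.optimize import least_squares
for c in ("wrist","scene"):
    im,d,M,W=grab(c); X=cloud(d,M,W); hsv=cv2.cvtColor(im,cv2.COLOR_RGB2HSV); H,S=hsv[...,0],hsv[...,1]
    near=np.hypot(X[...,0]-.525,X[...,1]+.289)<.034
    m=near&(H>80)&(H<100)&(S>110)&(X[...,2]>.144)&(X[...,2]<.158); m=cv2.erode(m.astype(np.uint8),np.ones((5,5)) if c=="wrist" else np.ones((3,3)))>0; p=X[m]
    q=p-[.525,-.289,.15]
    f=least_squares(lambda a:a[0]*q[:,0]+a[1]*q[:,1]+a[2]-q[:,2],[0,0,0],loss="soft_l1",f_scale=.0005); print(c,m.sum(),"tilt",f.x[:2],"z",.15+f.x[2])
    m=near&(H>4)&(H<22)&(S>160)&(X[...,2]>.173)&(X[...,2]<.19); p=X[m]; print(" wing",p.mean(0),cv2.minAreaRect(p[:,:2].astype(np.float32)))
im,d,M,W=grab("top","t8"); cv2.imwrite("pics/t8c.png",cv2.resize(im[150:300,170:490,::-1],None,fx=2.4,fy=2.4))
```

```text
wrist 3301 tilt [-0.00135191 -0.00136243] z 0.15020843674370155
 wing [ 0.5236561  -0.28826226  0.17791685] ((0.5247705578804016, -0.2887313961982727), (0.019621798768639565, 0.05846988037228584), 70.67610168457031)
scene 305 tilt [ 0.0146586 -0.0138492] z 0.1505976822143451
 wing [ 0.52867223 -0.29093776  0.17832144] ((0.5262222290039062, -0.2900867164134979), (0.01996472477912903, 0.06240113452076912), 70.47030639648438)
```

View pics/t8c.png

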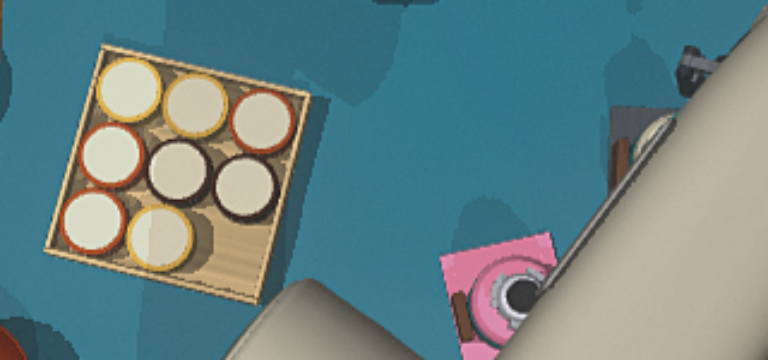

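The lid is level (under 0.02 rad), on the axis within about 1 mm, and at locked height. Eight tins are in the crate and the gripper is clear. Handing in.

```bash
python3 -c "
from workcell import env
print(env.hand_in(), env.get_state()['clock'])"
```

```text
the job is handed in; nothing more can be done
the job is handed in; nothing more can be done
```

I lifted the winged lid out of the crate, set it on the cream canister and locked it there, then handed the job in at about 19–20 s. The hand-in gave no verdict.

- **Getting it on:** The lugs went into the gaps at the first angle I tried, which came from the camera. I pushed the lid down against the spring to about 13 N and turned it about 70° clockwise to a hard stop at 3.9 Nm.
- **Letting it up:** At first the lid stuck under the segments, because I was still applying torque. Once I eased that off, it rose to locked height. It then held against an 18.7 N reading in an upward pull.
- **Last checks:**
  - **Height:** the cap top read 0.150–0.151 m; locked is 0.151 and unlocked would be 0.157.
  - **Tilt:** it came out at 0.02 rad or less. A first tilt fit gave 0.06–0.08 rad; I put that down to stray points, and the robust refit did not repeat it.
  - **Centring:** the lid is about 1 mm from the neck axis.
  - **Tins and gripper:** all eight tins are in the crate and the gripper is clear.
- **Not confirmed:** A gentle counter-clockwise test turned the gripper about 11° with little resistance. I read that as play in the notch and did not turn further to feel a stop.

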